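Park the pipe offcut at the top of its gutter

ROBOT

A 6-joint arm with a two-finger parallel gripper is mounted at the origin on a cart in front of the work surface, level with it; the furniture and walls round the work are solid. World frame = base frame: x ahead of the robot, y to its left, z up, the work surface at z = 0. Lengths are in m, angles in rad, forces in N, time in s.
With the tool pointing down it reaches from about 0.35 to 0.875 m from the base axis. Payload 15.5 kg.
Tool frame: the origin (TCP) lies at the very end of the fingers, on their centre line; the grasp point (between the pads) lies 19 mm behind it (ctrl.hold_point_z is the distance from the TCP to the grasp point, in m); z points along the fingers, y is the direction in which the jaws open and shut (so a half turn about z gives the same grasp; the last joint's range is limited). The gripper opens to 85 mm and grips with 20 to 120 N. Pads are 22 mm wide; open, the fingers measure 114 mm over their backs; the gripper's body (76 mm by 85 mm) begins 54 mm behind the grasp point. The pads swing forward as they close: fully open they stand 13 mm farther back than shut.
Start: joints at [-0.096, 0.494, 1.345, -0, 1.302, -0.096], TCP at [0.625, 0, 0.231] pointing down, gripper open.
Joint ranges: [-2.91, 2.91], [-0.82, 2.16], [0.22, 2.67], [-1.22, 4.37], [0.12, 2.79], [-3.08, 3.08]. Speed limits (rad/s): [1.89, 1.89, 2.57, 3.01, 3.01, 3.01].

INTERFACE

Orientations are given as a unit quaternion [x, y, z, w].
In Python, from workcell import ctrl, cams, job gives the robot as it stands.
- The arm moves only by the shell command python3 -m crank 'ROWS' [OPENING] [FORCE]. ROWS is a JSON object of lists of equal length, an entry for each row: "slide": the shift along the tool's x, y, z in units of 0.1 m (1.0 is 0.1 m), a list of three; "twist": the turn, a rotation vector about the tool's x, y, z in units of pi/2 rad (1.0 is pi/2 rad), a list of three. A call has 1 to 12 rows; each row shifts and turns the commanded pose from where the row before left it, along the tool's axes as they then stand; what a row does not reach is not made up. A row lasts 1/10 s, in which the tool goes at most 50 mm and 8.59 degrees, less where a joint would pass 70% of its speed; a pose out of reach is approached as far as the arm can. A call with a number of a shift or a turn outside -1 to 1 is refused whole. A call with a gripper value outside its range is refused whole. OPENING is the gripper's target within -1 to 1 (fully open at 1, half-way at 0, shut at -1), set as the call begins (- or left out, the last holds). The fingers move at their own pace and stop on an object; FORCE is the grip in N (left out, the last holds). Time passes only in rows, so rows that do not move let the fingers close. It gives the time, the measured TCP pose, the force and the opening at its end, in the units of the state.
- ctrl.observe(): the state, without advancing time (a new reading comes with each control period).
- cams.read_camera(name): name is "scene" or "side" or "wrist"; returns a dict with "image" (420x560x3 uint8, red, green, blue), "vertical_fov" (degrees; the focal length in pixels is half the picture's height over the tangent of half this angle, whatever the lens; pixels are square), "cx", "cy" (the principal point, pixels), "cam_to_world" (4x4, takes a point from camera to world coordinates). Camera axes: x right, y down, z forward; pixel columns grow to the right and rows downward; lengths in m; the calibration is good to about 2 mm. A picture is of the moment at which its call begins. There is no depth.
- job.job_done(): hands the job in, once; it reports no verdict.
The state is a dict: "clock": time; "joints": joint angles; "joint_vel": joint speeds; "tau": joint torques, N m; "tcp_pos": TCP position; "ee_rot": TCP orientation; "ft_force": force on the tool from outside, world axes, zero at the start; "torque": the same for the moment, N m; "gripper_width": finger opening in m.
Only numpy, scipy, OpenCV 4.12 (cv2) and the standard library are available. Lean on these libraries where they do the work, as an engineer would, in place of code of your own. Each camera call takes 0.05 s, during which the arm holds its last target.

TASK

Two sloping gutters stand side by side on the bench with a round dark steel part lying at the foot of each: a plain straight pipe offcut and a waisted spool. With the fingertips behind it, push the plain pipe offcut steadily up its gutter (no flicking, never lifted or carried), over the crest and into the dip against the end stop at the top, so that it stays there and cannot roll back. Leave the spool at the foot of its own gutter, do not disturb the filter carton, the tape roll and the marker pen, and finish clear of everything.

Things in the scene. Friction and masses are not known exactly. Their poses are not given: they have to be found in the camera images.
- gutter: Fixed stand: two parallel aluminium gutters on a grey base plate 270 x 170 x 8 mm. Origin: centre of the base's underside; x points up the slope (foot to end stop), y left, z up. Gutter centre lines at y = +42 and -42 mm. Each floor is flat, 54 mm wide, between 5 mm rails standing 10 mm above it. At the start the parts' axes are at x = -102, z = 38 mm.
- gutter_floor (a point): Foot of the gutter floors, at x = -115, y = 0, z = 16 mm of the gutter; its x runs up the 8 degree slope, z is square to the floor. A part on the slope has its axis 20 mm above the floor here, and rolls back to the foot if let go. A ledge just behind this point, 6 mm thick and 8 mm above the floor, keeps parts from rolling off; behind it only the base plate.
- gutter_crest (a point): Crest, midway between the gutters, at x = +70, y = 0, z = 42 mm of the gutter: the 8 degree climb ends here; beyond it the floor dips at 12 degrees down to the end stop.
- gutter_stop (a point): Parked place, midway between the gutters, at x = +98, y = 0, z = 56.5 mm of the gutter: a parked part's axis is level with this point (at y = +42 or -42 mm), touching the upright face of the end stop at x = +118 mm (top at z = 70 mm). A part past the crest rolls here by itself and stays.
- pipe: The part to push: plain straight dark steel pipe offcut, 40 mm diameter, 50 mm long, 0.1 kg (varies), hollow at both ends, lying across one gutter, left or right varies; rolls freely. Origin on its axis at mid length; its y lies along its axis; the frame turns as it rolls.
- spool: Dark steel spool with two flanges 40 mm in diameter and a narrow 22 mm waist, 50 mm long, lying across the other gutter at its foot; must stay there. Origin on its axis at mid length; its y lies along its axis.
- filter_box: Bystander: small dark carton 90 x 60 x 26 mm lying on the bench left of the gutters. Origin: centre of its underside.
- tape: Bystander: roll of tan tape, 104 mm across, 25 mm high, lying flat on the bench right of the gutters. Origin: centre of its underside.
- pen_2: Bystander: red and white marker pen, 135 mm long, 16 mm thick, lying on the bench left of the gutters. Origin: centre of its underside.
Things that resemble listed ones, but are neither listed nor needed, are in the scene too. Leave any turquoise look-alike of the pipe alone. Leave any orange look-alike of the spool alone.

How it is judged:
By the outcome, as a careful person would: the job done as asked, in the order asked, and still so for the second after the job is handed in, with the robot touching nothing.
It also fails if it takes over 35 s, if anything falls off the work surface, if the arm or the gripper's body presses on something with over 40 N, if the wrist force passes 120 N, or if a joint passes its speed limit or range.

## Working session

There is one attempt and no reset: what is moved stays moved. The work goes in short steps, Python scripts to look and compute and a shell command to move; the robot and the scene stay as the last step left them, time stands still between calls to the robot, and variables do not carry over. Pictures are saved under pics/ and viewed, and the job is handed in when it is done.

```bash
mkdir -p pics; ls
python3 - <<'E'
from workcell import ctrl,cams,job
import cv2,numpy as np
print(ctrl.observe())
for n in ["scene","side","wrist"]:
    d=cams.read_camera(n); cv2.imwrite(f"pics/{n}0.png",d["image"][:,:,::-1]); np.save(f"pics/{n}0.npy",d,allow_pickle=True)
    print(n,d["vertical_fov"],d["cx"],d["cy"],d["cam_to_world"].round(4).tolist())
E
```

```text
pics
{'clock': 0.0, 'joints': array([-9.54736070e-02,  4.94224030e-01,  1.34614409e+00, -8.34764276e-06,
        1.30251653e+00, -9.54883236e-02]), 'joint_vel': array([ 1.92448220e-04,  3.45338839e-04,  1.00113264e-03, -1.54120492e-03,
       -8.63453494e-04, -4.53250560e-05]), 'tau': array([-2.68344644e-03, -8.82162237e+01, -3.83866239e+01, -4.40739132e-04,
        1.02696815e-02,  1.38197843e-04]), 'tcp_pos': array([6.24626179e-01, 5.27839910e-05, 2.30670474e-01]), 'ee_rot': array([ 7.07100646e-01,  7.07112621e-01, -4.14265747e-04, -4.95698452e-04]), 'ft_force': array([ 0.02247778, -1.00473779, -0.77999489]), 'torque': array([ 0.01654296, -0.01383143, -0.04904624]), 'gripper_width': 0.08526227823748438}
scene 46.397965705837755 275.60215722273693 203.31607424565738 [[0.7812, -0.4115, 0.4695, 0.0893], [-0.6243, -0.5226, 0.5807, -0.4685], [0.0064, -0.7467, -0.6652, 0.6812], [0.0, 0.0, 0.0, 1.0]]
side 57.90256069208721 278.64639253013223 207.5513013550757 [[-0.9028, -0.3634, 0.2301, 0.3398], [-0.4298, 0.7799, -0.455, 0.4182], [-0.0141, -0.5096, -0.8603, 0.7965], [0.0, 0.0, 0.0, 1.0]]
wrist 64.28929945951971 282.22003280415464 207.0860834095199 [[1.0, 0.0009, -0.0, 0.6245], [0.0009, -0.95, -0.3123, 0.0809], [-0.0003, 0.3123, -0.95, 0.3716], [0.0, 0.0, 0.0, 1.0]]
```

View pics/scene0.png

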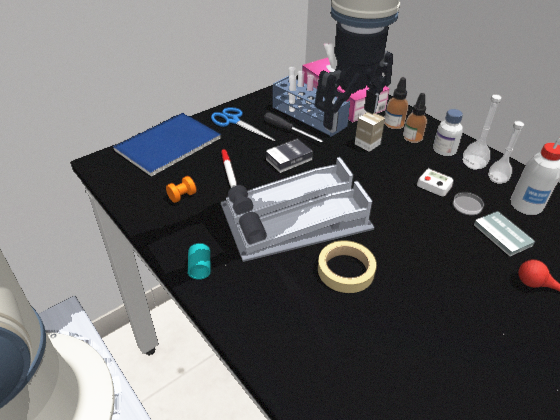

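View pics/side0.png

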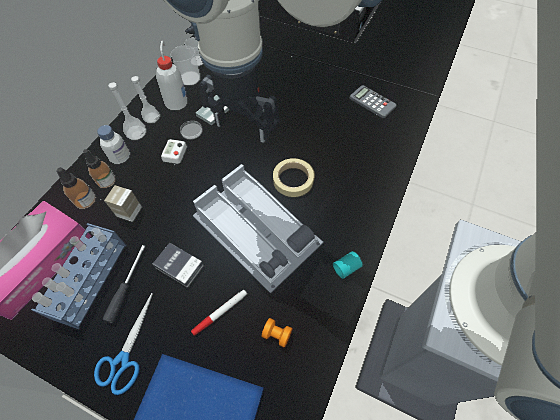

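View pics/wrist0.png

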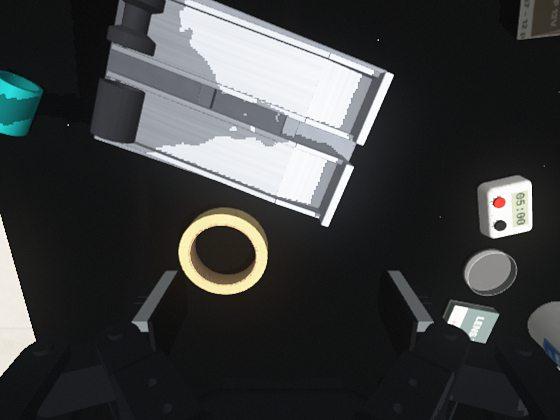

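Run:
```python
import cv2
im=cv2.imread("pics/side0.png");cv2.imwrite("pics/sc.png",cv2.resize(im[155:300,180:380],None,fx=4,fy=4,interpolation=cv2.INTER_CUBIC))
im=cv2.imread("pics/scene0.png");cv2.imwrite("pics/cc.png",cv2.resize(im[150:260,210:385],None,fx=4.5,fy=4.5,interpolation=cv2.INTER_CUBIC))
im=cv2.imread("pics/wrist0.png");cv2.imwrite("pics/wc.png",cv2.resize(im[0:240,80:400],None,fx=2.5,fy=2.5,interpolation=cv2.INTER_CUBIC))
```

```text
(no output)
```

View pics/sc.png

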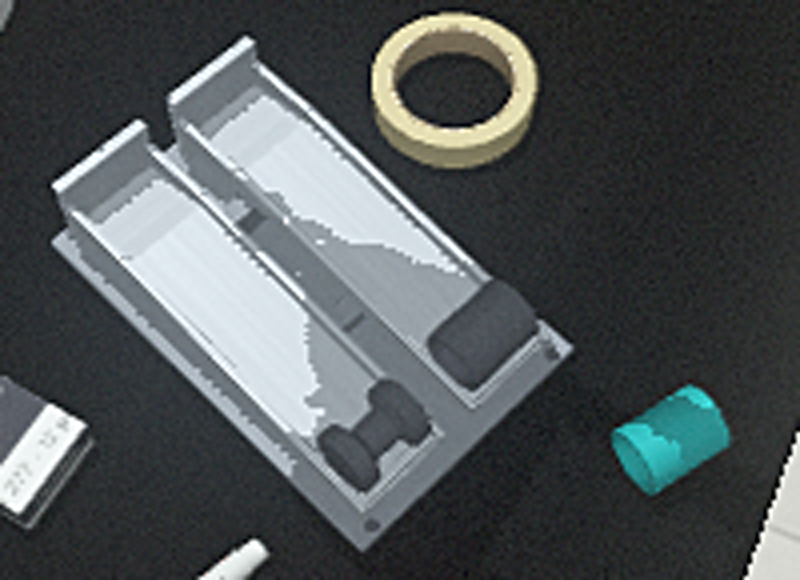

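View pics/cc.png

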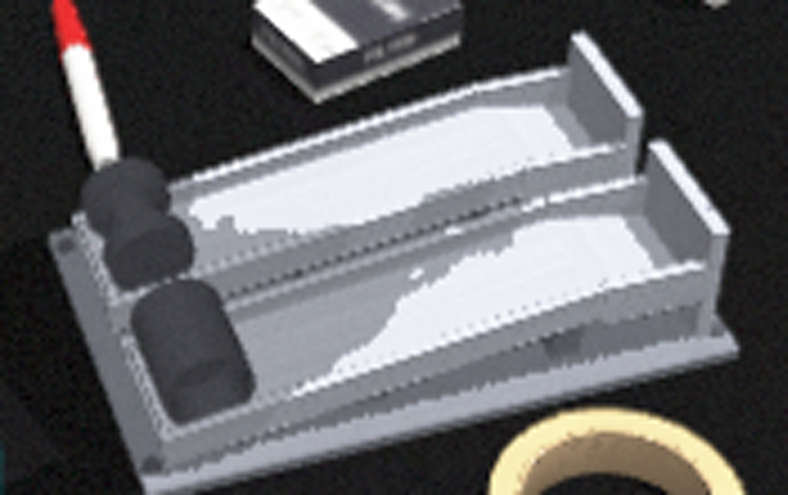

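View pics/wc.png

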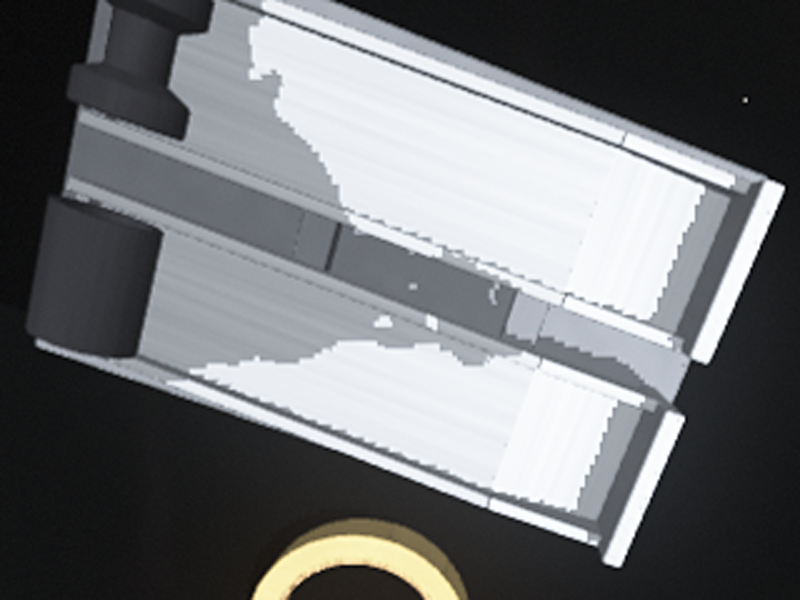

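```bash
cat > h.py <<'E'
import numpy as np
from scipy.optimize import least_squares
D={n:np.load(f"pics/{n}0.npy",allow_pickle=True).item() for n in ["scene","side","wrist"]}
def proj(d,P):
    P=np.atleast_2d(P);T=np.linalg.inv(d["cam_to_world"]);c=P@T[:3,:3].T+T[:3,3]
    f=210/np.tan(np.radians(d["vertical_fov"]/2))
    return np.c_[f*c[:,0]/c[:,2]+d["cx"],f*c[:,1]/c[:,2]+d["cy"]]
def g2w(p,P):
    c,s=np.cos(p[2]),np.sin(p[2]);P=np.atleast_2d(P)
    return np.c_[p[0]+c*P[:,0]-s*P[:,1],p[1]+s*P[:,0]+c*P[:,1],P[:,2]]
E
cat > fit.py <<'E'
from h import *
S=lambda u,v:(180+u/4-.4,155+v/4-.4); C=lambda u,v:(210+u/4.5-.4,150+v/4.5-.4); W=lambda u,v:(80+u/2.5-.3,v/2.5-.3)
O=[("side",(-135,-85,8),S(573,348)),("side",(-135,85,8),S(362,549)),("side",(135,85,8),S(53,240)),
("scene",(-135,85,8),C(50,235)),("scene",(-135,-85,8),C(145,480)),("scene",(135,-85,8),C(738,345)),
("side",(118,-74,70),S(252,45)),("side",(118,74,70),S(62,190)),
("wrist",(118,-74,70),W(606,563)),("wrist",(118,-10,70),W(668,412)),("wrist",(118,10,70),W(693,360)),("wrist",(118,74,70),W(768,182)),
("scene",(118,-74,70),C(712,235)),("scene",(118,74,70),C(572,40))]
def r(p): return np.concatenate([(proj(D[n],g2w(p,np.array(P)/1000))[0]-np.array(u)) for n,P,u in O])
s=least_squares(r,[.45,.1,-.35],loss="soft_l1");print(s.x)
for o,e in zip(O,r(s.x).reshape(-1,2).round(1)):print(o[:2],e)
np.save("pose.npy",s.x)
E
python3 fit.py
```

```text
[ 0.57628061  0.07218049 -0.34820361]
('side', (-135, -85, 8)) [ 0.2 -0.7]
('side', (-135, 85, 8)) [-0.5 -0. ]
('side', (135, 85, 8)) [-1.3 -0.5]
('scene', (-135, 85, 8)) [-1.2 -1.3]
('scene', (-135, -85, 8)) [-0.1  2.5]
('scene', (135, -85, 8)) [0.6 0.1]
('side', (118, -74, 70)) [ 0.6 -1.1]
('side', (118, 74, 70)) [-0.8  0. ]
('wrist', (118, -74, 70)) [-1.2  1.2]
('wrist', (118, -10, 70)) [0.4 0.1]
('wrist', (118, 10, 70)) [-0.7  0.1]
('wrist', (118, 74, 70)) [ 0.4 -1.1]
('scene', (118, -74, 70)) [ 0.2 -0.9]
('scene', (118, 74, 70)) [-0.7 -1.8]
```

```bash
cat > plan.py <<'E'
from h import *
from workcell import ctrl
from scipy.spatial.transform import Rotation as R
p=np.load("pose.npy");s=ctrl.observe();M=R.from_quat(s["ee_rot"]).as_matrix()
c,sn=np.cos(p[2]),np.sin(p[2])
# desired: x_tool=-gx, y_tool=gy, z=down
Rd=np.array([[-c,-sn,0],[-sn,c,0],[0,0,-1.]]).T.T
Rd=np.c_[[-c,-sn,0],[-sn,c,0],[0,0,-1]]
print("twist left (units)",(R.from_matrix(M.T@Rd).as_rotvec()/(np.pi/2)).round(4))
t=s["tcp_pos"];d=t[:2]-p[:2]
print("clock",round(s["clock"],2),"tcp",t.round(4),"in gutter mm",(1000*np.array([c*d[0]+sn*d[1],-sn*d[0]+c*d[1],t[2]])).round(1),"F",s["ft_force"].round(1),"w",round(s["gripper_width"],4),"j",s["joints"].round(2))
E
python3 plan.py
python3 - <<'E'
from h import *
import cv2
p=np.load("pose.npy")
# check: pipe & spool axis ends, turquoise ground point
for n in ["scene","side","wrist"]:
    im=cv2.imread(f"pics/{n}0.png")
    for y,col in((-42,(0,0,255)),(42,(0,255,0))):
        for e in(-25,25):
            a=[g2w(p,np.array([-102+20*np.cos(t),y+e,38+20*np.sin(t)])/1000)[0] for t in np.linspace(0,6.28,40)]
            cv2.polylines(im,[proj(D[n],np.array(a)).astype(int)],False,col)
    cv2.imwrite(f"pics/o_{n}.png",im)
def ray(n,u,v,z):
    d=D[n];f=210/np.tan(np.radians(d["vertical_fov"]/2));q=d["cam_to_world"][:3,:3]@np.array([(u-d["cx"])/f,(v-d["cy"])/f,1]);o=d["cam_to_world"][:3,3]
    return o+q*(z-o[2])/q[2]
c,s=np.cos(p[2]),np.sin(p[2])
for z in(.02,.04):
  for n,u,v in(("side",347,264),("scene",200,262),("wrist",15,103)):
    w=ray(n,u,v,z);d=w[:2]-p[:2];print(z,n,w.round(3),1000*(c*d[0]+s*d[1]),1000*(-s*d[0]+c*d[1]))
a=[cv2.imread(f"pics/o_{n}.png") for n in("scene","side")]
cv2.imwrite("pics/ov.png",np.hstack([cv2.resize(a[0][140:260,200:340],None,fx=2.8,fy=2.8),cv2.resize(a[1][200:320,230:370],None,fx=2.8,fy=2.8)]))
E
```

```text
twist left (units) [-5.000e-04 -4.000e-04 -7.783e-01]
clock 0.15 tcp [0.6247 0.     0.2308] in gutter mm [ 70.2 -51.3 230.8] F [-0.6 -0.6  0.4] w 0.0857 j [-0.1   0.49  1.35  0.    1.3  -0.1 ]
0.02 side [0.351 0.074 0.02 ] -212.32814787508096 -75.4108500971742
0.02 scene [0.352 0.069 0.02 ] -210.22790108108236 -79.51540801560294
0.02 wrist [0.356 0.075 0.02 ] -208.18598326148896 -72.43082577890569
0.04 side [0.351 0.083 0.04 ] -215.62504874237695 -67.16879567614488
0.04 scene [0.344 0.053 0.04 ] -212.1343144688158 -97.5084568581
0.04 wrist [0.371 0.075 0.04 ] -193.93512447693192 -66.91006115190196
```

View pics/ov.png

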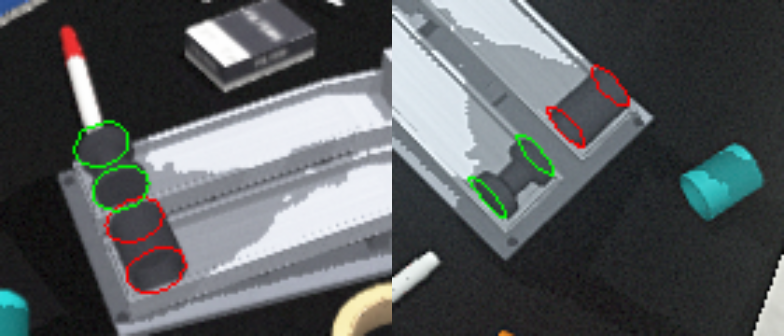

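```bash
python3 -m crank '{"slide":[[0,0,0],[0,0,0],[0,0,0],[0,0,0],[0,0,0],[0,0,0],[0,0,0],[0,0,0],[0,0,0]],"twist":[[0,0,-0.0865],[0,0,-0.0865],[0,0,-0.0865],[0,0,-0.0865],[0,0,-0.0865],[0,0,-0.0865],[0,0,-0.0865],[0,0,-0.0865],[0,0,-0.0865]]}' -1 30; python3 plan.py
```

```text
clock: 1.05
tcp_pos: [0.6249, 0.0, 0.231]
ee_rot: [0.17, 0.985, -0.0, -0.0]
ft_force: [-0.8, 0.0, 0.1]
gripper_width: -0.0001
twist left (units) [-0.0001 -0.0003  0.0037]
clock 1.05 tcp [0.6249 0.     0.231 ] in gutter mm [ 70.3 -51.3 231. ] F [-0.8  0.   0.1] w -0.0001 j [-0.1   0.49  1.35 -0.    1.3  -1.32]
```

```bash
python3 -m crank '{"slide":[[0.1,0.01,0],[0.22,0.01,0],[0.25,0.01,0],[0.25,0.01,0],[0.25,0.01,0],[0.25,0.01,0],[0.25,0.01,0],[0.25,0.01,0],[0.25,0.01,0],[0.11,0,0],[0,0,0]],"twist":[[0,0,0],[0,0,0],[0,0,0],[0,0,0],[0,0,0],[0,0,0],[0,0,0],[0,0,0],[0,0,0],[0,0,0],[0,0,0]]}'; python3 plan.py
```

```text
clock: 2.15
tcp_pos: [0.4219, 0.0832, 0.2314]
ee_rot: [0.174, 0.985, -0.0, -0.0]
ft_force: [-0.9, -0.6, -0.4]
gripper_width: 0.0003
twist left (units) [-0.0001 -0.0001 -0.0009]
clock 2.15 tcp [0.4219 0.0832 0.2314] in gutter mm [-148.9  -42.4  231.4] F [-0.9 -0.6 -0.4] w 0.0003 j [ 0.06  0.22  1.8   0.    1.12 -1.17]
```

Now descend to z = 32 mm (199 mm down).

```bash
python3 -m crank '{"slide":[[0,0,0.15],[0,0,0.25],[0,0,0.25],[0,0,0.25],[0,0,0.25],[0,0,0.25],[0,0,0.25],[0,0,0.2],[0,0,0.1],[0,0,0.04],[0,0,0]],"twist":[[0,0,0],[0,0,0],[0,0,0],[0,0,0],[0,0,0],[0,0,0],[0,0,0],[0,0,0],[0,0,0],[0,0,0],[0,0,0]]}'; python3 plan.py;python3 - <<'E'
from workcell import cams
import cv2,numpy as np
a=[cams.read_camera(n)["image"][:,:,::-1] for n in("scene","side","wrist")]
a[0]=cv2.resize(a[0][120:270,190:390],(400,300));a[1]=cv2.resize(a[1][155:305,190:390],(400,300));a[2]=cv2.resize(a[2],(400,300))
cv2.imwrite("pics/d1.png",np.vstack([np.hstack(a[:2]),np.hstack([a[2],a[2]*0])]))
E
```

```text
clock: 3.25
tcp_pos: [0.4236, 0.0827, 0.0322]
ee_rot: [0.173, 0.985, -0.0, -0.0]
ft_force: [0.3, 0.1, -0.0]
gripper_width: 0.0001
twist left (units) [-0.     -0.     -0.0003]
clock 3.25 tcp [0.4236 0.0827 0.0322] in gutter mm [-147.1  -42.2   32.2] F [ 0.3  0.1 -0. ] w 0.0001 j [ 0.05  0.58  2.01 -0.    0.55 -1.17]
```

View pics/d1.png

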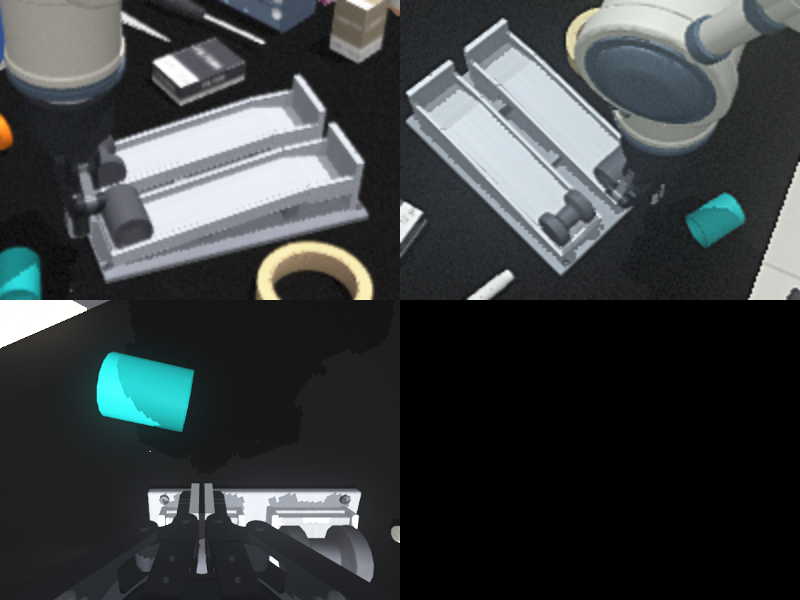

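```bash
python3 -m crank '{"slide":[[-0.04,0,0],[-0.04,0,0],[-0.03,0,0],[-0.03,0,0],[-0.03,0,-0.004],[-0.04,0,-0.005],[-0.05,0,-0.007],[-0.05,0,-0.007],[-0.05,0,-0.007],[-0.05,0,-0.007]],"twist":[[0,0,0],[0,0,0],[0,0,0],[0,0,0],[0,0,0],[0,0,0],[0,0,0],[0,0,0],[0,0,0],[0,0,0]]}'; python3 plan.py;python3 - <<'E'
from workcell import cams
import cv2,numpy as np
a=[cams.read_camera(n)["image"][:,:,::-1] for n in("scene",)]
cv2.imwrite("pics/d2.png",cv2.resize(a[0][120:270,190:390],(800,600)))
E
```

```text
clock: 4.4
tcp_pos: [0.4621, 0.0686, 0.036]
ee_rot: [0.173, 0.985, 0.0, 0.0]
ft_force: [-1.7, 0.7, 1.0]
gripper_width: -0.0002
twist left (units) [0.     0.     0.0001]
clock 4.4 tcp [0.4621 0.0686 0.036 ] in gutter mm [-106.1  -42.3   36. ] F [-1.7  0.7  1. ] w -0.0002 j [ 0.02  0.59  1.92 -0.    0.63 -1.2 ]
```

View pics/d2.png

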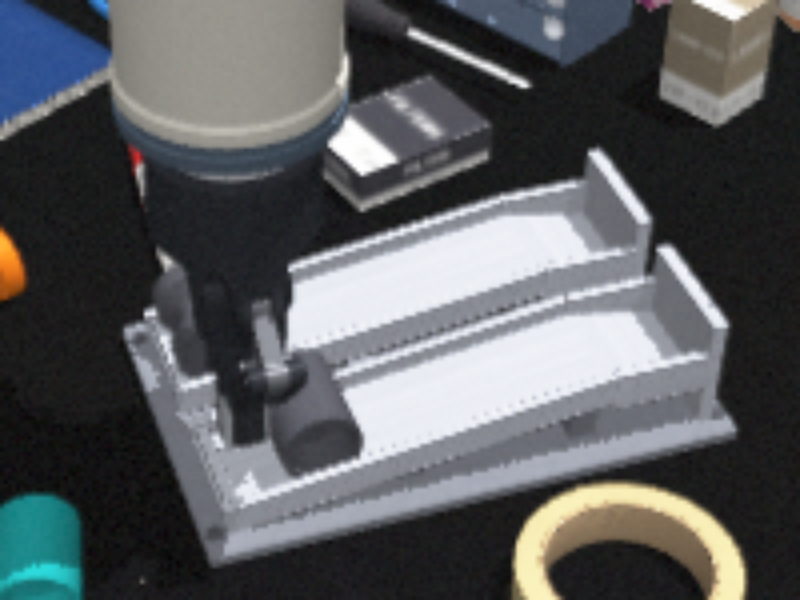

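```bash
python3 -m crank '{"slide":[[-0.05,0,-0.007],[-0.06,0,-0.0085],[-0.06,0,-0.0085],[-0.06,0,-0.0085],[-0.06,0,-0.0085],[-0.06,0,-0.0085],[-0.06,0,-0.0085],[-0.06,0,-0.0085],[-0.06,0,-0.0085],[-0.06,0,-0.0085],[-0.06,0,-0.0085],[-0.06,0,-0.0085]],"twist":[[0,0,0],[0,0,0],[0,0,0],[0,0,0],[0,0,0],[0,0,0],[0,0,0],[0,0,0],[0,0,0],[0,0,0],[0,0,0],[0,0,0]]}'; python3 plan.py
```

```text
clock: 5.65
tcp_pos: [0.5289, 0.0444, 0.0461]
ee_rot: [0.173, 0.985, -0.0, -0.0]
ft_force: [-1.1, 0.1, 1.5]
gripper_width: 0.0002
twist left (units) [-0.     -0.      0.0002]
clock 5.65 tcp [0.5289 0.0444 0.0461] in gutter mm [-35.1 -42.2  46.1] F [-1.1  0.1  1.5] w 0.0002 j [-0.03  0.62  1.76  0.    0.76 -1.25]
```

```bash
python3 -m crank '{"slide":[[-0.06,0,-0.0085],[-0.06,0,-0.0085],[-0.06,0,-0.0085],[-0.06,0,-0.0085],[-0.05,0,-0.007],[-0.04,0,-0.0056],[-0.04,0,-0.0056],[-0.04,0,-0.0056],[-0.03,0,-0.004]],"twist":[[0,0,0],[0,0,0],[0,0,0],[0,0,0],[0,0,0],[0,0,0],[0,0,0],[0,0,0],[0,0,0]]}'; python3 plan.py;python3 - <<'E'
from workcell import cams
import cv2,numpy as np
a=[cams.read_camera(n)["image"][:,:,::-1] for n in("scene",)]
cv2.imwrite("pics/d3.png",cv2.resize(a[0][120:270,190:390],(800,600)))
E
```

```text
clock: 6.55
tcp_pos: [0.5701, 0.0295, 0.0522]
ee_rot: [0.173, 0.985, 0.0, 0.0]
ft_force: [-1.9, 0.5, 1.6]
gripper_width: 0.0
twist left (units) [0.     0.0001 0.0002]
clock 6.55 tcp [0.5701 0.0295 0.0522] in gutter mm [  8.8 -42.2  52.2] F [-1.9  0.5  1.6] w 0.0 j [-0.05  0.65  1.65 -0.    0.84 -1.28]
```

View pics/d3.png

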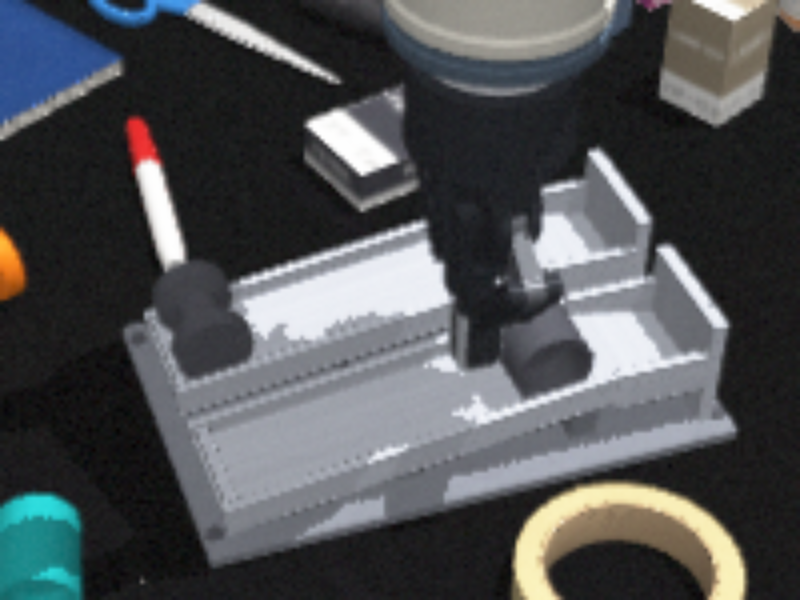

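```bash
python3 -m crank '{"slide":[[-0.03,0,-0.004],[-0.03,0,-0.004],[-0.03,0,-0.004],[-0.03,0,-0.004],[-0.03,0,-0.004],[-0.03,0,-0.004],[-0.03,0,-0.004],[-0.03,0,-0.004],[-0.03,0,-0.002],[-0.03,0,0],[-0.03,0,0],[-0.03,0,0]],"twist":[[0,0,0],[0,0,0],[0,0,0],[0,0,0],[0,0,0],[0,0,0],[0,0,0],[0,0,0],[0,0,0],[0,0,0],[0,0,0],[0,0,0]]}'; python3 plan.py;python3 - <<'E'
from workcell import cams
import cv2,numpy as np
a=[cams.read_camera(n)["image"][:,:,::-1] for n in("scene",)]
cv2.imwrite("pics/d4.png",cv2.resize(a[0][120:270,190:390],(800,600)))
E
```

```text
clock: 7.8
tcp_pos: [0.604, 0.0172, 0.0556]
ee_rot: [0.173, 0.985, 0.0, 0.0]
ft_force: [0.7, 0.4, 0.1]
gripper_width: 0.0002
twist left (units) [0.     0.0001 0.0002]
clock 7.8 tcp [0.604  0.0172 0.0556] in gutter mm [ 44.8 -42.2  55.6] F [0.7 0.4 0.1] w 0.0002 j [-0.07  0.68  1.57 -0.    0.9  -1.29]
```

View pics/d4.png

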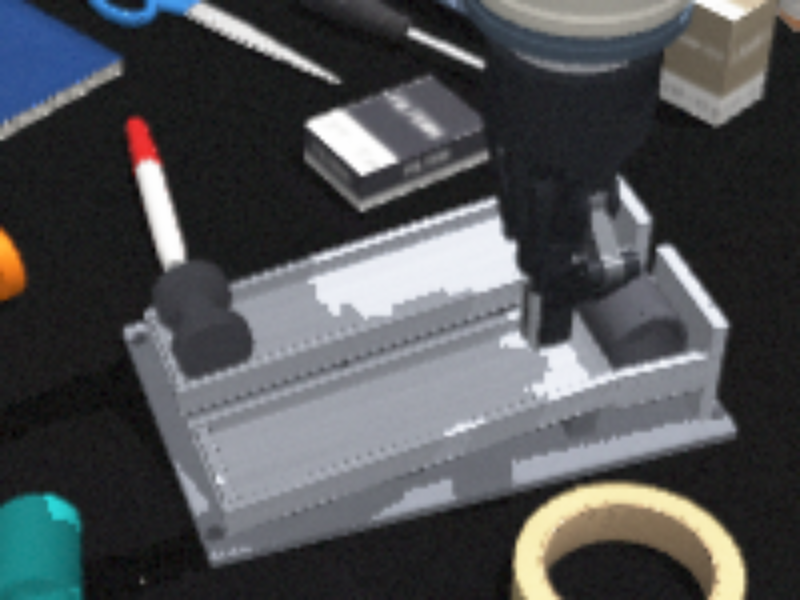

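```bash
python3 -m crank '{"slide":[[0.05,0,0],[0.1,0,-0.02],[0.1,0,-0.1],[0.05,0,-0.2],[0,0,-0.25],[0,0,-0.25],[0,0,-0.25],[0,0,-0.25],[0,0,-0.15],[0,0,-0.05],[0,0,0]],"twist":[[0,0,0],[0,0,0],[0,0,0],[0,0,0],[0,0,0],[0,0,0],[0,0,0],[0,0,0],[0,0,0],[0,0,0],[0,0,0]]}'; python3 plan.py;python3 - <<'E'
from h import *
from workcell import cams
import cv2
p=np.load("pose.npy")
a=[]
for n in("scene","side"):
    d=cams.read_camera(n);im=d["image"][:,:,::-1].copy()
    for x,y,z in((98,-42,56.5),(-102,42,38)):
      for e in(-25,25):
        q=[g2w(p,np.array([x+20*np.cos(t),y+e,z+20*np.sin(t)])/1000)[0] for t in np.linspace(0,6.28,40)]
        if x==98 :cv2.polylines(im,[proj(d,np.array(q)).round().astype(int)],False,(0,0,255))
    a.append(im)
cv2.imwrite("pics/d5.png",np.hstack([cv2.resize(a[0][130:280,190:390],(400,300)),cv2.resize(a[1][150:300,190:390],(400,300))]))
cv2.imwrite("pics/d6.png",np.hstack([cv2.resize(a[0],(400,300)),cv2.resize(a[1],(400,300))]))
E
```

```text
clock: 8.95
tcp_pos: [0.575, 0.0278, 0.2083]
ee_rot: [0.173, 0.985, 0.0, 0.001]
ft_force: [-0.8, 0.9, -0.7]
gripper_width: -0.0001
twist left (units) [0.0002 0.0007 0.0003]
clock 8.95 tcp [0.575  0.0278 0.2083] in gutter mm [ 14.  -42.1 208.3] F [-0.8  0.9 -0.7] w -0.0001 j [-0.06  0.45  1.5   0.    1.19 -1.28]
```

View pics/d5.png

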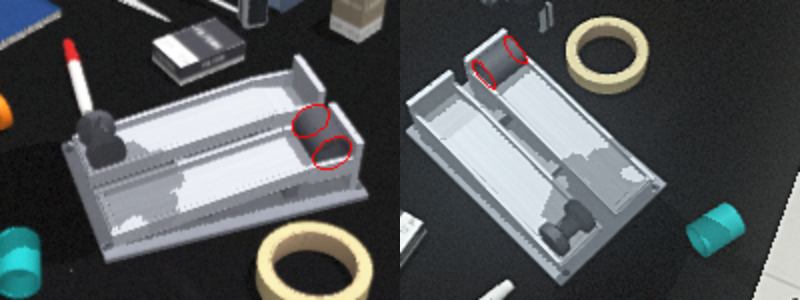

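View pics/d6.png

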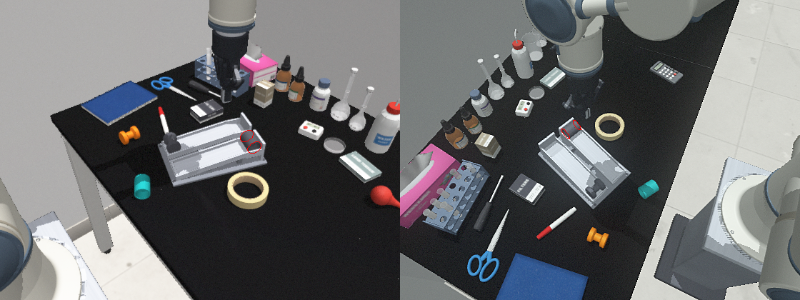

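The pictures show the pipe at the predicted parked outline in both views. The spool is still at its foot, the bystanders have not moved, and the arm is 15 cm or more above everything.

```bash
python3 -m crank '{"slide":[[0,0,0],[0,0,0],[0,0,0]],"twist":[[0,0,0],[0,0,0],[0,0,0]]}'; python3 -c "
from workcell import job,ctrl
print(abs(ctrl.observe()['joint_vel']).max());print(job.job_done())"
```

```text
clock: 9.35
tcp_pos: [0.5752, 0.0276, 0.2071]
ee_rot: [0.173, 0.985, -0.0, -0.0]
ft_force: [-0.6, -0.2, -0.2]
gripper_width: -0.0
0.0033262643953152512
the job is handed in; nothing more can be done
None
```

The plain pipe offcut, which was in the right-hand gutter, is now parked in the dip against the end stop, and the job is handed in. I pushed it up with closed fingertips behind it at 30–60 mm/s. Past the crest it rolled into the dip by itself.

- **Pipe:** in both the scene and side views after the retreat, it lies on the outline I predicted for the parked place.
- **Other objects:** by eye in the same pictures, the spool is still at the foot of its gutter. The filter carton, tape roll, pen and the turquoise and orange look-alikes look unmoved.
- **Arm:** it stopped with the TCP at z ≈ 0.207 m, clear of everything, with wrist force readings near zero. The readings I took never passed about 3 N.
- **Time:** about 9.4 s of the 35 s allowed.

The gutter pose came from a fit to the camera images. Most points agreed within about 1.5 px, with the worst at 2.5 px. No check failed.

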